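# Clip in the check-valve pipe and present the ball dish to its mouth

## Robot

A 6-joint arm with a two-finger parallel gripper is mounted at the origin on the work surface. World frame = base frame: x ahead of the robot, y to its left, z up, the work surface at z = 0. Lengths are in mm, angles in rad, forces in N, time in s.
With the tool pointing down it reaches from about 300 to 775 mm from the base axis. Payload 14.6 kg.
Tool frame: the origin (TCP) lies at the very end of the fingers, on their centre line; the grasp point (between the pads) lies manip.grip_depth behind it (manip.grip_depth is the distance from the TCP to the grasp point, in mm); x points along the fingers, z is the direction in which the jaws open and shut, and the axes are right-handed (so a half turn about x gives the same grasp; the last joint's range is limited). The gripper opens to 94 mm and grips with 3 to 60 N. Pads are 16 mm wide; open, the fingers measure 119 mm over their backs; the gripper's body (75 mm by 177 mm) begins 78 mm behind the grasp point.
Start: joints at [1.139, 0.3, 1.521, -0, 1.321, -0.067], TCP at [196.216, 513.798, 205.446] pointing down, gripper open.
Joint ranges: [-3.03, 3.03], [-0.79, 2.21], [0.23, 2.52], [-1.04, 4.18], [0, 3.07], [-2.55, 2.55]. Speed limits (rad/s): [2.22, 2.22, 2.57, 3.14, 3.14, 3.14].

## Interface

Orientations are given as [roll, pitch, yaw] about the fixed x, y, z axes, in that order (R = Rz(yaw) Ry(pitch) Rx(roll)).
In Python, from cell import manip gives the robot as it stands.
- The arm moves only by the tool step_arm, never from a script. Its argument "commands" is one flat list of numbers, 7 for each row, row after row: the shift along the tool's x, y, z in m, then the turn, a rotation vector about the tool's x, y, z in degrees, then the finger opening in m, from 0 to 0.094. A call has 1 to 5 rows; each row shifts and turns the commanded pose from where the row before left it, along the tool's axes as they then stand; what a row does not reach is not made up. A row lasts 1/8 s, in which the tool goes at most 62.5 mm and 10.7 degrees, less where a joint would pass 70% of its speed; a pose out of reach is approached as far as the arm can. A call with a gripper value outside its range is refused whole. The fingers move at their own pace and stop on an object; "squeeze" is the grip in N (left out, the last holds). Time passes only in rows, so rows that do not move let the fingers close. It gives the time, the measured TCP pose, the force and the opening at its end, in the units of the state.
- manip.read_state(): the state, without advancing time (a new reading comes with each control period).
- manip.camera(name): name is "scene" or "top"; returns the picture (480x640x3 uint8, red, green, blue); there is no depth.
- manip.camera_model(name): a dict with "intrinsics" (3x3 intrinsics, pixels), "k1" (the pictures are not rectified: a ray, as slopes to the right and down, at radius r is drawn at 1 + k1 r^2 times it, then the intrinsics apply), "origin" and "orientation" of the camera in the world. Camera axes: x right, y up, looking along -z (the intrinsics and any distortion apply to the point x, -y, -z); pixel columns grow to the right and rows downward; lengths in mm; the calibration is good to about 2 mm. A picture is of the moment at which its call begins. camera_model takes no time and is no camera call.
- manip.sign_off(): hands the job in, once; it reports no verdict.
Trained networks look in the newest picture that a camera, given by its name, has taken for a name from the list of things; names that differ only in an ending like _2 or _b are one class to them, and where a whole thing is asked for, a point or a joint stands for the part that bears it (a point fixed in the world has none). Each returns a list of dicts, best first, with "score" (0 to 1); they miss things now and then, are a little off and sometimes report something else, mostly with a low value. They report only what shows in the picture. A call takes as long as a camera call. They do not tell look-alikes from the thing itself.
- manip.find_in(thing, camera): "centre" ([row, column] in pixels, amid what is visible of it).
- manip.outline_of(thing, camera): "pixels" (480x640 bool, what is visible of it) and "centre" ([row, column] in pixels, amid what is visible of it).
The state is a dict: "clock": time; "joints": joint angles; "qd": joint speeds; "effort": joint torques, N m; "eef_pos": TCP position; "eef_rot": TCP orientation; "wrist_force": force on the tool from outside, world axes, zero at the start; "moment": the same for the moment, N m; "finger_gap": finger opening in mm.
Only numpy, scipy, OpenCV 4.12 (cv2) and the standard library are available. Lean on these libraries where they do the work, as an engineer would, in place of code of your own. Each camera call takes 0.05 s, during which the arm holds its last target. There are 200 camera calls.

## Task

Refit the check ball at the sump bench: push the white pipe down past the sprung jaw into the fork clip on the jig until it sits fully home with its plain open end facing the dish stand, and let it go. Then take the dish by its arched handle, lift it straight up a few centimetres off its stand and turn it a quarter turn where it is so that its pouring lip points at the pipe's open end, keeping the dish level and the loose ball resting in the middle all the time. Finish while still holding the dish there, above its stand; leave the other things on the bench alone.

Things in the scene. Friction and masses are not known exactly. Their poses are not given: they have to be found in the camera images.
- jig: Fixed grey jig board, 324 x 140 x 10 mm; origin on the bench under its middle, x along its length, z up. White fork clip at x = -85 mm, y = 0; dish stand (white disc, 84 mm diameter, top 24 mm above the bench, four locating pins 6 mm high round the dish's foot) at x = +85 mm, y = 0.
- clip_seat (a point): Middle of the pipe's axis when home, 50 mm above the bench; axes as the jig's. Two forks 12 mm thick, 42 mm either side along x; the 72 mm between is free for fingers (nothing over 23 mm above the bench). Each opens upward: floor 17 mm below this point, tall flared prong on +y (inner face 18 mm from the axis, top 27 mm above this point), low stub on -y with the jaw outside it.
- jaw (a joint): Sprung jaw on the clip's -y side, an arm at each fork, hinged low about the jig's x. 0 rad = closed: noses 9 mm from the pipe's mid-plane, 16 mm above the seated axis, steep ramps up to 40 mm above it. Grows outward (about 0.15 while the pipe passes) and springs back by itself. A pipe pushed straight down opens it with about 10 N, then snaps home.
- pipe_center (a point): Loose white pipe, 150 mm long, 34 mm outside diameter, about 90 g: on its axis, half-way along; x runs along it to the plain open mouth. The -x end has a grey collar, 44 mm diameter, 18 mm long. It starts level on two white V blocks (40 mm either side of its middle, free between), axis 42 mm above the bench. When home, its x points along the jig's +x.
- pipe_mouth (a point): Centre of the pipe's plain open end, on the axis, 75 mm from pipe_center.
- dish: Loose white dish, 125 mm wide, about 160 g; origin at the centre of its 60 mm foot's underside, x to the pouring lip, z up. Hollow slopes 8 degrees to the middle; rim 24 mm high. Arched handle across y: uprights at y = +-62 mm, top bar 10 mm thick (x), 16 mm tall, 129 mm long. Lip starts about along the jig's +y (0.2 rad); wanted: the jig's -x, counter-clockwise from above.
- dish_handle (a point): Middle of the dish's top bar, 90 mm above the dish's underside, straight over its centre; axes as the dish's. Pinch the bar across x here.
- dish_lip (a point): End of the pouring lip, 76 mm from the dish's centre along its x, 17 mm above its underside.
- dish_hollow (a point): Where the centre of the ball is when it rests in the middle of the dish, 21 mm above its underside.
- ball_center (a point): Centre of the loose black rubber ball, 26 mm in diameter, 14 g, resting in the hollow of the dish.
- stand_top (a point): Centre of the top of the dish stand, 24 mm above the bench; the dish's underside rests here.
- reagent_c (a point): Bystander: small amber bottle, 38 mm diameter, 85 mm tall; half-way up.
- union_nut: Bystander: grey ring nut, 62 mm diameter, 26 mm high, lying flat; centre of its underside.
- brush: Bystander: cleaning brush, 170 mm long, lying.
- beaker: Bystander: clear cup, 68 mm diameter, 80 mm tall; centre of its underside.
There are look-alikes about, which are no part of the job. Of the things shaped like the dish, the white one is meant.

How it is judged (in metres and radians):
On the way, in this order (a step that is already met when the one before it is completed fails the run):
1. the pipe sits fully home in the fork clip, mouth towards the dish stand, jaw sprung closed, and is let go (horizontal distance between pipe_center and clip_seat below 0.01 m and z of pipe_center in the frame of jig between 0.047 and 0.053 m and angle between the x axis of pipe_center and the x axis of jig, either way round below 0.06 rad and x of pipe_mouth in the frame of jig above -0.025 m and value of joint jaw below 0.06 rad and contact force between the fingers and pipe below 0.2 N), for 0.2 s.
2. the dish is lifted clear of its stand, level, lip still to the side, ball in the middle (z of dish in the frame of jig above 0.034 m and contact force between dish and jig below 0.05 N and angle between dish's own z axis and vertical below 0.1 rad and angle between the x axis of dish and the y axis of jig, either way round below 0.5 rad and distance between ball_center and dish_hollow below 0.01 m and contact force between the fingers and dish above 1 N), for 0.1 s.
At the end, for the whole second after the job is handed in: Pipe home in the clip (10 mm along, 3 mm in height, 0.06 rad; mouth to the stand, jaw closed, let go). Dish in the fingers, still, touching nothing else, 15 to 90 mm above its stand, within 30 mm of its centre, level to 0.10 rad, lip to the pipe within 0.16 rad, ball within 8 mm of the middle (horizontal distance between pipe_center and clip_seat below 0.01 m and z of pipe_center in the frame of jig between 0.047 and 0.053 m and angle between the x axis of pipe_center and the x axis of jig, either way round below 0.06 rad and x of pipe_mouth in the frame of jig above -0.025 m and value of joint jaw below 0.06 rad and contact force between each of the fingers, dish and pipe below 0.05 N and z of dish in the frame of jig between 0.039 and 0.114 m and contact force between dish and jig below 0.05 N and angle between dish's own z axis and vertical below 0.1 rad and horizontal distance between dish and stand_top below 0.03 m and angle between the x axis of dish and the x axis of jig, either way round below 0.16 rad and x of dish_lip in the frame of jig below 0.05 m and distance between ball_center and dish_hollow below 0.008 m and contact force between the fingers and dish above 1 N and linear speed of dish below 0.03 m/s and angular speed of dish below 0.15 rad/s); the arm keeps its last pose, push and grip.
It fails at once if the ball strays from the middle of the dish (more than 20 mm) (distance between ball_center and dish_hollow above 0.02 m).
It fails at once if the dish is tipped (more than 0.2 rad) (angle between dish's own z axis and vertical above 0.2 rad).
It fails at once if a bystander is disturbed (more than 20 mm) (distance of any of reagent_c, union_nut, brush, beaker from where it was at the start of the episode above 0.02 m).
It also fails if it takes over 67 s, if anything falls off the work surface, if the arm or the gripper's body presses on something with over 40 N, if the wrist force passes 120 N, or if a joint passes its speed limit or range.

## Working session

There is one attempt and no reset: what is moved stays moved. The work goes in short steps, Python scripts to look and compute and a tool call to move; the robot and the scene stay as the last step left them, time stands still between calls to the robot, and variables do not carry over. Pictures are saved under pics/ and viewed, about 8 in all and at most 12, crops included, and the job is handed in when it is done.

Besides the shell and the picture viewer there is one more tool, called after "Call:" as name(argument=value, ...), one argument or row to a line, values as JSON. step_arm: Moves the arm, as the interface text tells. Its arguments: {"type":"object","properties":{"commands":{"type":"array"},"squeeze":{"type":"number"}},"required":["commands"]}

```bash
ls; mkdir -p pics; cat > h.py <<'E'
import numpy as np, cv2
from cell import manip
from scipy.spatial.transform import Rotation as R
def Rm(o):
    o=np.array(o,float)
    return o if o.shape==(3,3) else (R.from_euler('xyz',o).as_matrix() if o.size==3 else R.from_quat(o).as_matrix())
def ray(cam,px):
    m=manip.camera_model(cam);K=np.array(m['intrinsics']);k=m['k1']
    d=(np.array([px[1],px[0]])-K[:2,2])/[K[0,0],K[1,1]]
    u=d.copy()
    for _ in range(20): u=d/(1+k*(u@u))
    return np.array(m['origin'],float),Rm(m['orientation'])@np.array([u[0],-u[1],-1])
def at_z(cam,px,z):
    o,d=ray(cam,px);return o+d*(z-o[2])/d[2]
def proj(cam,p):
    m=manip.camera_model(cam);K=np.array(m['intrinsics']);k=m['k1']
    c=Rm(m['orientation']).T@(np.array(p,float)-np.array(m['origin']))
    u=np.array([c[0],-c[1]])/-c[2];u=u*(1+k*(u@u))
    return (K@np.r_[u,1])[[1,0]]
E
python3 - <<'E'
from h import *
for c in('scene','top'):
    im=manip.camera(c);cv2.imwrite(f'pics/{c}0.png',im[:,:,::-1]);print(c,manip.camera_model(c))
    for t in('jig','pipe_center','dish','ball_center','dish_lip','pipe_mouth','dish_handle','clip_seat','stand_top','reagent_c','union_nut','brush','beaker'):
        try:print(t,[(np.round(d['centre']).tolist(),round(d['score'],2)) for d in manip.find_in(t,c)])
        except Exception as e:print(t,e)
print(manip.read_state(),manip.grip_depth)
E
```

```text
pics
scene {'intrinsics': array([[511.75270248,   0.        , 320.29712467],
       [  0.        , 511.75270248, 242.67017771],
       [  0.        ,   0.        ,   1.        ]]), 'k1': -0.10372855276480691, 'origin': array([1059.41153054,  272.33821286, 1010.73369681]), 'orientation': array([0.5093408 , 0.01161118, 1.99629715])}
jig [([242.0, 304.0], 0.97), ([241.0, 173.0], 0.16)]
pipe_center [([187.0, 195.0], 0.82)]
dish [([270.0, 448.0], 0.77), ([146.0, 305.0], 0.77), ([256.0, 350.0], 0.66), ([353.0, 320.0], 0.61), ([185.0, 365.0], 0.61)]
ball_center []
dish_lip [([179.0, 362.0], 0.79), ([350.0, 319.0], 0.74), ([269.0, 444.0], 0.65), ([251.0, 351.0], 0.63), ([144.0, 305.0], 0.62)]
pipe_mouth [([187.0, 196.0], 0.66)]
dish_handle [([178.0, 364.0], 0.92), ([352.0, 320.0], 0.9), ([256.0, 358.0], 0.83), ([266.0, 450.0], 0.77), ([144.0, 306.0], 0.56)]
clip_seat [([245.0, 305.0], 0.78)]
stand_top [([245.0, 303.0], 0.83)]
reagent_c [([224.0, 480.0], 0.71)]
union_nut [([237.0, 174.0], 0.79)]
brush [([330.0, 232.0], 0.86)]
beaker [([362.0, 443.0], 0.67)]
top {'intrinsics': array([[611.5160
[... 1066 characters left out ...]
0, 365.0], 0.64)]
beaker [([184.0, 188.0], 0.75)]
{'clock': 1.4, 'joints': array([ 1.13937012e+00,  2.99872285e-01,  1.52099290e+00, -1.17108966e-05,
        1.32071342e+00, -6.65741091e-02]), 'qd': array([-0.00013852,  0.00123109, -0.00133412, -0.00036551,  0.00092805,
        0.00091086]), 'effort': array([-1.24684534e-04, -5.31669974e+01, -3.52911580e+01,  7.08825979e-02,
        2.13309849e-02, -2.59043816e-06]), 'eef_pos': array([196.23416342, 513.79075063, 205.46379839]), 'eef_rot': array([-0.74577925,  1.57077826,  0.46016788]), 'wrist_force': array([-0.07078673,  0.5784761 ,  0.8246693 ]), 'moment': array([ 0.04834309, -0.00565086,  0.0009717 ]), 'finger_gap': 94.21862156375785} 18.8
```

```bash
sleep 1
```

```text
(no output)
```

View pics/top0.png

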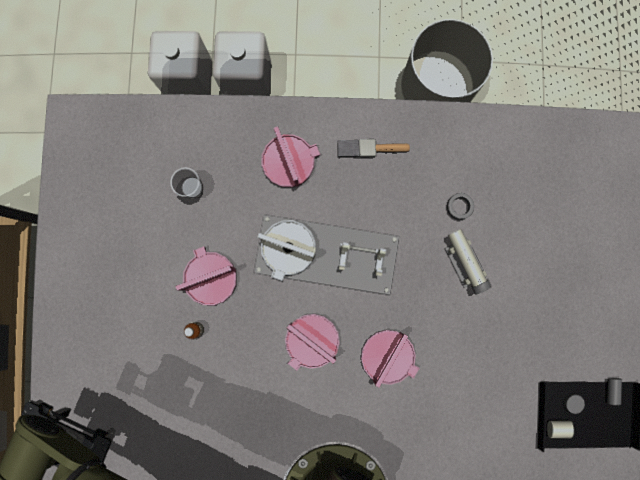

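View pics/scene0.png

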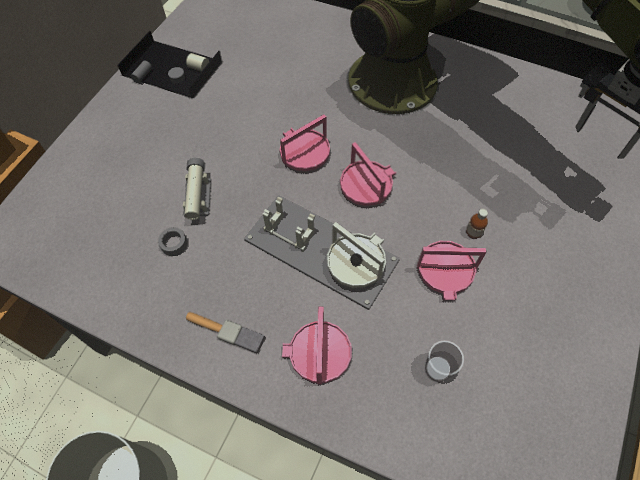

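Top view: the white dish at (248,287) is the one meant (lip at (276,277)). The pink look-alikes are at (160,288), (277,209), (341,312) and (356,388). The pipe is at (262,469), mouth end at (233,458) and collar at (285,481). The small pipe and cylinder in the tray at (430,560) are look-alikes. The clip is at (258,362). Next I'll get precise poses and a close crop.

```bash
python3 - <<'E'
from h import *
a=manip.camera('top')[:,:,::-1];cv2.imwrite('pics/crop1.png',cv2.resize(a[195:305,245:505],None,fx=3.05,fy=3.05,interpolation=cv2.INTER_CUBIC))
def best(t,c,near):
    L=[d for d in manip.outline_of(t,c) if np.hypot(*(np.array(d['centre'])-near))<30]
    return L[0]['pixels'] if L else None
for c,nj,npi,nd in(('top',(257,330),(263,468),(247,287)),('scene',(242,304),(187,195),(256,353))):
    if c=='scene': manip.camera(c)
    for t,n,z in(('jig',nj,10),('pipe_center',npi,42),('dish',nd,36)):
        m=best(t,c,n)
        if m is None: print(c,t,'none');continue
        yx=np.argwhere(m)
        q=np.array([at_z(c,p,z)[:2] for p in yx],np.float32)
        r=cv2.minAreaRect(q);b=cv2.boxPoints(r)
        print(c,t,len(yx),np.round(r[0],1),np.round(r[1],1),round(r[2],2),np.round(b).tolist())
E
```

```text
Traceback (most recent call last):
  File "h.py", line 14, in at_z
    o,d=ray(cam,px);return o+d*(z-o[2])/d[2]
        ~~~^^^^^^^^
  File "h.py", line 8, in ray
    m=manip.camera_model(cam);K=np.array(m['intrinsics']);k=m['k1']
ValueError: time passes only in moves, steps and waits
```

View pics/crop1.png

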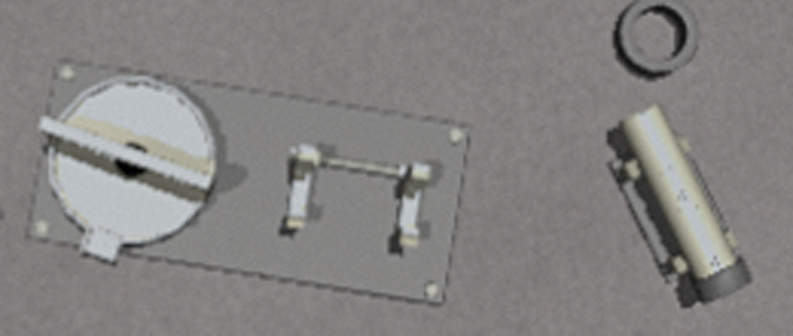

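The crop (3.05x) confirms the choice. The jig corners are at about (57,58), (468,125), (441,303) and (27,237). The white dish has its lip down at (100,243), and the ball shows at (130,160) under the bar. The clip forks are at x of about 300 and 412, and the pipe runs from mouth (642,112) to collar (725,290).

```bash
python3 - <<'E'
s=open('h.py').read()
s=s.replace("def Rm(o)","M={c:manip.camera_model(c) for c in('top','scene')}\ndef Rm(o)").replace("m=manip.camera_model(cam)","m=M[cam]")
open('h.py','w').write(s)
E
python3 - <<'E'
from h import *
def best(t,c,near):
    L=[d for d in manip.outline_of(t,c) if np.hypot(*(np.array(d['centre'])-near))<35]
    return L[0]['pixels'] if L else None
for c,nj,npi,nd in(('top',(257,330),(263,468),(247,287)),('scene',(242,304),(187,195),(256,353))):
    manip.camera(c)
    for t,n,z in(('jig',nj,10),('pipe_center',npi,42),('dish',nd,36)):
        m=best(t,c,n)
        if m is None: print(c,t,'none');continue
        yx=np.argwhere(m)
        q=np.array([at_z(c,p,z)[:2] for p in yx],np.float32)
        r=cv2.minAreaRect(q);b=cv2.boxPoints(r)
        print(c,t,len(yx),np.round(r[0],1),np.round(r[1],1),round(r[2],2),np.round(b).tolist())
f=lambda x,y:(195+y/3.05,245+x/3.05)
for n,x,y,z in[('TL',57,58,10),('TR',468,125,10),('BR',441,303,10),('BL',27,237,10),('mouth',642,112,42),('coll',725,290,42),('bar0',43,123,122),('bar1',208,185,122),('lip',99,250,41),
  ('prong1',308,153,77),('prong2',417,171,77)]:
    print(n,np.round(at_z('top',f(x,y),z),1))
E
```

```text
top jig 5911 [567.4  37.2] [326.3 145. ] 82.04 [[473.0, -114.0], [617.0, -134.0], [662.0, 189.0], [518.0, 209.0]]
top pipe_center 956 [ 556.  -290.2] [150.7  41.9] 30.25 [[480.0, -310.0], [501.0, -346.0], [632.0, -270.0], [611.0, -234.0]]
top dish 2347 [580.4 126.9] [120.  123.6] 28.24 [[498.0, 153.0], [557.0, 44.0], [662.0, 101.0], [604.0, 210.0]]
scene jig 5794 [567.6  36.6] [331.1 147.7] 82.28 [[472.0, -117.0], [618.0, -137.0], [663.0, 191.0], [517.0, 211.0]]
scene pipe_center 962 [ 554.  -290.2] [174.3  44.4] 29.79 [[467.0, -314.0], [489.0, -353.0], [641.0, -266.0], [619.0, -228.0]]
scene dish 2633 [564.9 121.5] [149.8 126.3] 13.65 [[477.0, 165.0], [507.0, 42.0], [653.0, 78.0], [623.0, 201.0]]
TL [657.8 187.1  10. ]
TR [ 614.9 -131.4   10. ]
BR [ 477.4 -113.7   10. ]
BL [518.9 205.4  10. ]
mouth [ 625.8 -259.9   42. ]
coll [ 492.9 -325.7   42. ]
bar0 [597.5 183.3 122. ]
bar1 [556.7  64.7 122. ]
lip [510.  147.1  41. ]
prong1 [584.8  -6.7  77. ]
prong2 [573.8 -87.   77. ]
```

```bash
cat >> h.py <<'E'
def zyaw(s): return np.degrees(np.arctan2(*(Rm(s['eef_rot'])[:2,2][::-1])))
def plan(target,yaw=None):
    s=manip.read_state();Rt=Rm(s['eef_rot']);d=Rt.T@(np.array(target)-s['eef_pos'])
    print('clock',s['clock'],'eef',np.round(s['eef_pos'],1),'zyaw',round(zyaw(s),2),'j1,j6',np.round(s['joints'][[0,5]],3),'F',np.round(s['wrist_force'],1),'tilt',np.round(Rt[:,0],4))
    print('delta tool mm',np.round(d,1),'turn about tool x',None if yaw is None else round(-((yaw-zyaw(s)+90)%180-90),2))
E
python3 - <<'E'
from h import *
for c,n in(('top',(263,468)),('scene',(187,195))):
    manip.camera(c)
    m=manip.outline_of('pipe_center',c)[0]['pixels']
    q=np.array([at_z(c,p,42)[:2] for p in np.argwhere(m)])
    ax=np.array([np.cos(.48),np.sin(.48)])
    for _ in range(5):
        nn=np.array([-ax[1],ax[0]]);c0=q.mean(0);t=(q-c0)@ax;w=(q-c0)@nn
        k=(t>t.min()+26)&(t<t.max()-6)
        # slice mid-edges
        T=[];W=[]
        for a in np.arange(t[k].min(),t[k].max(),4):
            i=k&(t>=a)&(t<a+4)
            if i.sum()>5: T.append(t[i].mean());W.append((w[i].max()+w[i].min())/2)
        g,b=np.polyfit(T,W,1);ax=ax+g*nn;ax/=np.linalg.norm(ax)
    nn=np.array([-ax[1],ax[0]]);mid=c0+ax*(t.max()+t.min())/2+nn*b
    print(c,np.degrees(np.arctan2(ax[1],ax[0])),mid,t.max()-t.min(),'mouth',c0+ax*t.max()+nn*b)
plan([557,-290,28],118)
E
```

```text
top 28.519826998889815 [ 557.49209053 -291.56688493] 152.497957813985 mouth [ 624.48840384 -255.16083067]
scene 27.66111856315055 [ 554.08717509 -293.06847596] 175.51117483652104 mouth [ 631.81307707 -252.3287253 ]
clock 2.1 eef [196.2 513.8 205.4] zyaw 69.1 j1,j6 [ 1.139 -0.067] F [-0.3  0.1 -1. ] tilt [-0. -0. -1.]
delta tool mm [ 177.4 -623.8 -622.2] turn about tool x -48.9
```

```bash
cat >> h.py <<'E'
def rows(target,yaw,n):
    s=manip.read_state();p=np.array(s['eef_pos']);st=(np.array(target)-p)/n
    dy=(yaw-zyaw(s)+180)%360-180;R0=Rm(s['eef_rot'])
    for i in range(n):
        Ri=R.from_euler('z',dy*i/n,degrees=True).as_matrix()@R0
        print(np.round(Ri.T@st/1000,4).tolist(),round(-dy/n,2))
    plan(target,yaw)
E
python3 -c "
from h import *
rows([557,-292,205],-62,15)"
```

```text
[0.0, -0.0416, -0.0416] 8.74
[0.0, -0.0475, -0.0348] 8.74
[0.0, -0.0522, -0.0272] 8.74
[0.0, -0.0557, -0.0189] 8.74
[0.0, -0.058, -0.0102] 8.74
[0.0, -0.0588, -0.0013] 8.74
[0.0, -0.0584, 0.0076] 8.74
[0.0, -0.0565, 0.0164] 8.74
[0.0, -0.0534, 0.0248] 8.74
[0.0, -0.049, 0.0326] 8.74
[0.0, -0.0435, 0.0397] 8.74
[0.0, -0.0369, 0.0458] 8.74
[0.0, -0.0295, 0.0509] 8.74
[0.0, -0.0214, 0.0548] 8.74
[0.0, -0.0129, 0.0574] 8.74
clock 2.1 eef [196.2 513.8 205.4] zyaw 69.1 j1,j6 [ 1.139 -0.067] F [-0.3  0.1 -1. ] tilt [-0. -0. -1.]
delta tool mm [ 4.000e-01 -6.245e+02 -6.241e+02] turn about tool x -48.9
```

Call:
step_arm(
  commands=[0,-0.0416,-0.0416,8.74,0,0,0.07,0,-0.0475,-0.0348,8.74,0,0,0.07,0,-0.0522,-0.0272,8.74,0,0,0.07,0,-0.0557,-0.0189,8.74,0,0,0.07,0,-0.058,-0.0102,8.74,0,0,0.07],
  squeeze=45,
)

```text
clock: 2.72
eef_pos: [316.9, 243.5, 205.7]
eef_rot: [0.094, 1.57, 0.533]
wrist_force: [0.4, -0.3, -1.1]
finger_gap: 70.0
```

Call:
step_arm(
  commands=[0,-0.0588,-0.0013,8.74,0,0,0.07,0,-0.0584,0.0076,8.74,0,0,0.07,0,-0.0565,0.0164,8.74,0,0,0.07,0,-0.0534,0.0248,8.74,0,0,0.07,0,-0.049,0.0326,8.74,0,0,0.07],
)

```text
clock: 3.35
eef_pos: [437.2, -25.4, 205.7]
eef_rot: [0.297, 1.57, -0.028]
wrist_force: [0.1, 1.3, -0.3]
finger_gap: 70.0
```

Call:
step_arm(
  commands=[0,-0.0435,0.0397,8.74,0,0,0.07,0,-0.0369,0.0458,8.74,0,0,0.07,0,-0.0295,0.0509,8.74,0,0,0.07,0,-0.0214,0.0548,8.74,0,0,0.07,0,-0.0129,0.0574,8.74,0,0,0.07],
)

```text
clock: 3.98
eef_pos: [557.3, -293.9, 205.4]
eef_rot: [0.901, 1.571, -0.187]
wrist_force: [0.4, 0.7, 0.2]
finger_gap: 70.1
```

```bash
python3 -c "
from h import *
plan([557.2,-291.8,80],-62)
print(manip.read_state()['qd'].round(3))"
```

```text
clock 3.975 eef [ 557.3 -293.9  205.4] zyaw -62.3 j1,j6 [-0.543  0.544] F [0.4 0.7 0.2] tilt [ 2.e-04 -0.e+00 -1.e+00]
delta tool mm [125.4   0.8  -1.9] turn about tool x -0.3
[-0.456  0.825 -1.172  0.002  0.335  0.755]
```

Call:
step_arm(
  commands=[0.04,0,0,0,0,0,0.07,0.05,0,0,0,0,0,0.07,0.03,0,0,0,0,0,0.07,0.0,0,0,0,0,0,0.07],
)

```text
clock: 4.47
eef_pos: [555.9, -291.4, 83.4]
eef_rot: [-2.605, 1.567, 2.596]
wrist_force: [-0.2, -0.6, 0.8]
finger_gap: 70.0
```

```bash
python3 - <<'E'
from h import *
plan([557.2,-291.8,28],-62)
for c,(r,cc) in(('scene',(187,195)),):
    a=manip.camera(c)[:,:,::-1];cv2.imwrite('pics/grasp1.png',cv2.resize(a[r-90:r+60,cc-110:cc+110],None,fx=3.5,fy=3.5,interpolation=cv2.INTER_CUBIC))
E
```

```text
clock 4.475 eef [ 555.9 -291.4   83.4] zyaw -62.01 j1,j6 [-0.541  0.541] F [-0.2 -0.6  0.8] tilt [-0.0035  0.0022 -1.    ]
delta tool mm [55.4  1.1  1.2] turn about tool x -0.01
```

View pics/grasp1.png

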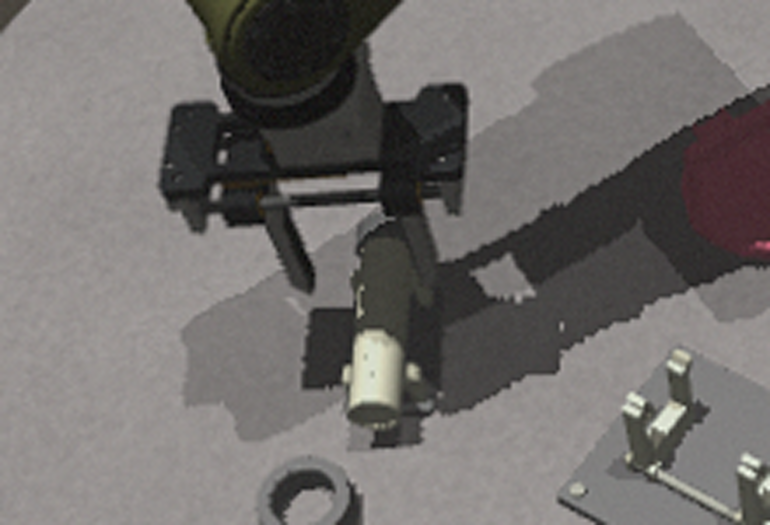

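The crop shows the open fingers at (300,270) and (425,280) straddling the pipe, between the V blocks. The mouth is at (375,410) and the nut is clear of everything. Next I go down and close.

Call:
step_arm(
  commands=[0.03,0.001,0.001,0,0,0,0.07,0.0195,0,0,0,0,0,0.07,0.005,0,0,0,0,0,0.07,0,0,0,0,0,0,0.028,0,0,0,0,0,0,0.028],
)

```text
clock: 5.15
eef_pos: [558.6, -292.6, 32.0]
eef_rot: [0.563, 1.569, -0.519]
wrist_force: [1.3, -0.8, -0.9]
finger_gap: 53.7
```

Call:
step_arm(
  commands=[0,0,0,0,0,0,0.028,0,0,0,0,0,0,0.028,0,0,0,0,0,0,0.028],
)

```text
clock: 5.52
eef_pos: [557.6, -291.1, 31.2]
eef_rot: [-2.938, 1.568, 2.263]
wrist_force: [-6.5, 9.5, 6.6]
finger_gap: 33.2
```

```bash
python3 - <<'E'
from h import *
plan([557.2,-291.8,180],-62)
E
```

```text
clock 5.525 eef [ 557.6 -291.1   31.2] zyaw -61.99 j1,j6 [-0.54   0.542] F [-6.5  9.5  6.6] tilt [-0.0021  0.0025 -1.    ]
delta tool mm [-148.8   -0.8    0. ] turn about tool x 0.01
```

Call:
step_arm(
  commands=[-0.015,0,0,0,0,0,0.028,-0.035,0,0,0,0,0,0.028,-0.04,0,0,0,0,0,0.028,-0.03,0,0,0,0,0,0.028,0,0,0,0,0,0,0.028],
)

```text
clock: 6.15
eef_pos: [559.1, -293.0, 153.8]
eef_rot: [0.527, 1.566, -0.555]
wrist_force: [0.6, 0.2, -1.0]
finger_gap: 33.0
```

```bash
python3 - <<'E'
from h import *
print(manip.read_state()['finger_gap'])
rows([555.7,-47.3,150],-7.9,10)
E
```

```text
33.0118366516254
[0.0003, 0.0112, -0.0219] -5.41
[0.0003, 0.0132, -0.0207] -5.41
[0.0003, 0.0151, -0.0194] -5.41
[0.0003, 0.0169, -0.0178] -5.41
[0.0004, 0.0185, -0.0162] -5.41
[0.0004, 0.0199, -0.0144] -5.41
[0.0004, 0.0212, -0.0124] -5.41
[0.0004, 0.0223, -0.0104] -5.41
[0.0004, 0.0232, -0.0082] -5.41
[0.0004, 0.0238, -0.006] -5.41
clock 6.15 eef [ 559.1 -293.   153.8] zyaw -62.01 j1,j6 [-0.541  0.541] F [ 0.6  0.2 -1. ] tilt [ 0.0044 -0.0027 -1.    ]
delta tool mm [   3.2  112.4 -218.6] turn about tool x -54.11
```

Call:
step_arm(
  commands=[0,0.0112,-0.0219,-5.41,0,0,0.028,0,0.0132,-0.0207,-5.41,0,0,0.028,0,0.0151,-0.0194,-5.41,0,0,0.028,0,0.0169,-0.0178,-5.41,0,0,0.028,0,0.0185,-0.0162,-5.41,0,0,0.028],
)

```text
clock: 6.78
eef_pos: [555.8, -168.6, 149.5]
eef_rot: [-2.853, 1.569, 2.823]
wrist_force: [0.2, -0.4, -1.5]
finger_gap: 33.1
```

Call:
step_arm(
  commands=[0,0.0199,-0.0144,-5.41,0,0,0.028,0,0.0212,-0.0124,-5.41,0,0,0.028,0,0.0223,-0.0104,-5.41,0,0,0.028,0,0.0232,-0.0082,-5.41,0,0,0.028,0,0.0238,-0.006,-5.41,0,0,0.028],
)

```text
clock: 7.4
eef_pos: [554.0, -45.9, 149.6]
eef_rot: [-3.115, 1.569, 3.033]
wrist_force: [0.0, -0.3, -1.9]
finger_gap: 32.9
```

Call:
step_arm(
  commands=[0,0,0,0,0,0,0.028,0,0,0,0,0,0,0.028],
)

```text
clock: 7.65
eef_pos: [554.3, -47.2, 150.3]
eef_rot: [-2.921, 1.57, -3.06]
wrist_force: [-0.5, -0.5, -0.9]
finger_gap: 33.2
```

```bash
python3 - <<'E'
from h import *
plan([555.7,-47.3,120],-7.9)
a=manip.camera('scene')[:,:,::-1];cv2.imwrite('pics/carry1.png',cv2.resize(a[110:320,180:440],None,fx=2.8,fy=2.8,interpolation=cv2.INTER_CUBIC))
for d in manip.outline_of('pipe_center','scene')[:2]: 
    print(d['centre'],d['score'],d['pixels'].sum()); 
E
```

```text
clock 7.65 eef [554.3 -47.2 150.3] zyaw -8.0 j1,j6 [-0.151 -0.011] F [-0.5 -0.5 -0.9] tilt [-8.e-04 -1.e-04 -1.e+00]
delta tool mm [30.3  0.1  1.4] turn about tool x -0.1
[198.8, 298.3] 0.86 632
[238.1, 285.0] 0.55 367
```

View pics/carry1.png

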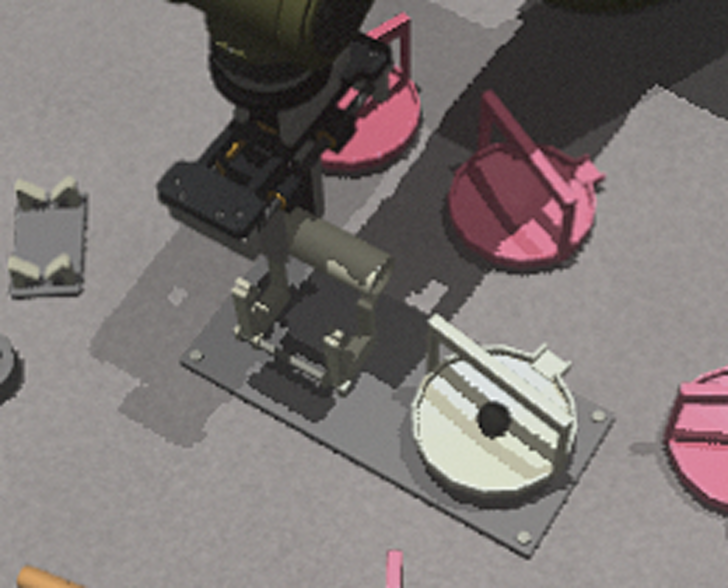

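The picture shows the pipe held level above the clip, with its mouth at crop (377,277) facing the dish. The jaw arms are at (245,290) and (338,350), the dish is untouched and the ball is in the middle. Next I check how far off the mouth is along the axis.

```bash
python3 - <<'E'
from h import *
a=manip.camera('scene')[:,:,::-1]
c=a.copy()
for i,p in enumerate([(564.4,27.1,161),(554.3,-47.2,161)]+[(556+.1348*dx-.9909*dy,-47.3+.9909*dx+.1348*dy,z) for dx in(-42,42) for dy,z in((21,77),(-9,66),(0,33))]):
    r,q=proj('scene',p); cv2.circle(c,(int(q*1),int(r)),0,(0,0,255),-1)
cv2.imwrite('pics/mouth.png',cv2.resize(c[170:270,240:340],None,fx=6,fy=6,interpolation=cv2.INTER_NEAREST))
plan([556,-47.3,100],-7.75)
E
```

```text
clock 7.8 eef [554.4 -47.4 150.6] zyaw -8.01 j1,j6 [-0.151 -0.011] F [-0.1 -0.2 -1. ] tilt [-4.e-04 -0.e+00 -1.e+00]
delta tool mm [50.6  0.3  1.6] turn about tool x -0.26
```

View pics/mouth.png

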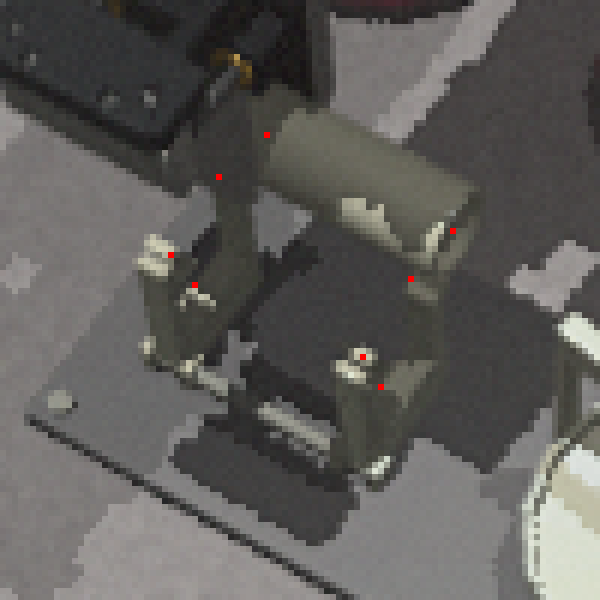

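Projected against the clip model, the mouth (458,228) falls within 1 px of prediction (453,231), and the forks line up. Next I align by 1.6 mm and push down.

Call:
step_arm(
  commands=[0.02,0,0.0016,-0.26,0,0,0.028,0.025,0,0,0,0,0,0.028,0.015,0,0,0,0,0,0.028,0,0,0,0,0,0,0.028],
)

```text
clock: 8.3
eef_pos: [555.7, -47.1, 90.2]
eef_rot: [3.132, 1.569, 2.998]
wrist_force: [0.1, 0.9, 0.2]
finger_gap: 32.9
```

```bash
python3 -c "
from h import *
plan([556,-47.3,39],-7.75)"
```

```text
clock 8.3 eef [555.7 -47.1  90.2] zyaw -7.68 j1,j6 [-0.15  -0.016] F [0.1 0.9 0.2] tilt [-1.7e-03  2.0e-04 -1.0e+00]
delta tool mm [51.2 -0.2  0.4] turn about tool x 0.07
```

Call:
step_arm(
  commands=[0.008,0,0,0,0,0,0.028,0.008,0,0,0,0,0,0.028,0.008,0,0,0,0,0,0.028,0.006,0,0,0,0,0,0.028],
)

```text
clock: 8.8
eef_pos: [555.4, -46.7, 61.0]
eef_rot: [3.109, 1.569, 2.976]
wrist_force: [-9.5, 0.8, 5.5]
finger_gap: 33.1
```

Call:
step_arm(
  commands=[0.005,0,0,0,0,0,0.028,0.005,0,0,0,0,0,0.028,0.005,0,0,0,0,0,0.028,0.004,0,0,0,0,0,0.028],
)

```text
clock: 9.3
eef_pos: [555.8, -46.8, 41.4]
eef_rot: [-3.106, 1.57, 3.043]
wrist_force: [0.1, 0.0, -1.2]
finger_gap: 32.9
```

```bash
python3 -c "
from h import *
plan([556,-47.3,39],-7.75)"
```

```text
clock 9.3 eef [555.8 -46.8  41.4] zyaw -7.64 j1,j6 [-0.15  -0.016] F [ 0.1  0.  -1.2] tilt [-7.e-04  1.e-04 -1.e+00]
delta tool mm [ 2.4 -0.5  0.3] turn about tool x 0.11
```

It has snapped past the jaw. Now I seat it fully.

Call:
step_arm(
  commands=[0.002,0,0,0,0,0,0.028,0.002,0,0,0,0,0,0.028,0.001,0,0,0,0,0,0.028,0,0,0,0,0,0,0.028],
)

```text
clock: 9.8
eef_pos: [556.7, -46.9, 39.0]
eef_rot: [-0.048, 1.569, -0.181]
wrist_force: [-9.1, 1.0, 19.6]
finger_gap: 33.3
```

```bash
python3 -c "
from h import *
plan([556,-47.3,39],-7.75)"
```

```text
clock 9.8 eef [556.7 -46.9  39. ] zyaw -7.64 j1,j6 [-0.15  -0.016] F [-9.1  1.  19.6] tilt [ 1.6e-03 -3.0e-04 -1.0e+00]
delta tool mm [ 0.  -0.5 -0.6] turn about tool x 0.11
```

Call:
step_arm(
  commands=[0,0,0,0,0,0,0.06,0,0,0,0,0,0,0.06,0,0,0,0,0,0,0.06,0,0,0,0,0,0,0.06],
)

```text
clock: 10.3
eef_pos: [556.1, -46.9, 36.8]
eef_rot: [-3.109, 1.571, 3.041]
wrist_force: [0.6, 0.4, 0.3]
finger_gap: 60.3
```

Call:
step_arm(
  commands=[-0.02,0,0,0,0,0,0.06,-0.05,0,0,0,0,0,0.06,-0.06,0,0,0,0,0,0.06,-0.04,0,0,0,0,0,0.06,0,0,0,0,0,0,0.06],
)

```text
clock: 10.92
eef_pos: [557.2, -47.0, 210.1]
eef_rot: [-0.016, 1.565, -0.149]
wrist_force: [-0.1, 0.1, 0.2]
finger_gap: 60.1
```

```bash
python3 - <<'E'
from h import *
ex=np.array([.1348,.9909,0]);C=np.array([556,-47.3,50])
for c,(r0,r1,c0,c1) in(('top',(205,305,250,450)),('scene',(180,290,235,395))):
    a=manip.camera(c)[:,:,::-1].copy()
    print(c,[(np.round(d['centre']),round(d['score'],2)) for d in manip.find_in('ball_center',c)[:3]])
    S=4
    b=cv2.resize(a[r0:r1,c0:c1],None,fx=S,fy=S,interpolation=cv2.INTER_CUBIC)
    for p in(C,C+75*ex,C-75*ex):
        r,q=proj(c,p);print(c,np.round([(q-c0)*S,(r-r0)*S]));cv2.circle(b,(int((q-c0)*S+2),int((r-r0)*S+2)),2,(0,0,255),-1)
    cv2.imwrite(f'pics/home_{c}.png',b)
plan([579,121,180],-19)
A=cv2.imread('pics/home_top.png');B=cv2.imread('pics/home_scene.png')
w=max(A.shape[1],B.shape[1]);pad=lambda x:cv2.copyMakeBorder(x,0,0,0,w-x.shape[1],cv2.BORDER_CONSTANT)
v=np.vstack([pad(A),pad(B)]);print(v.shape);cv2.imwrite('pics/home.png',cv2.resize(v,None,fx=.7,fy=.7,interpolation=cv2.INTER_AREA))
E
```

```text
top [(array([250., 284.]), 0.47), (array([253., 334.]), 0.19)]
top [452. 217.]
top [322. 195.]
top [582. 238.]
scene [(array([244., 176.]), 0.4)]
scene [210. 166.]
scene [325. 228.]
scene [100. 106.]
clock 11.125 eef [555.6 -46.8 205.4] zyaw -7.64 j1,j6 [-0.15  -0.016] F [ 0.1  0.1 -0.5] tilt [-2.4e-03  3.0e-04 -1.0e+00]
delta tool mm [ 25.4 169.4   0.9] turn about tool x 11.36
(840, 800, 3)
```

View pics/home.png

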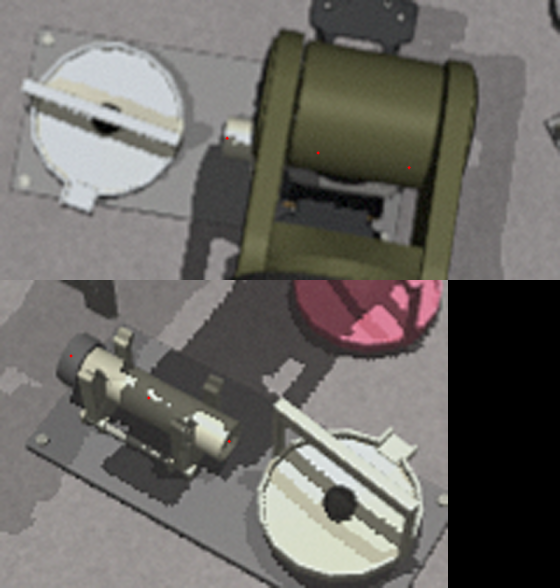

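Both views show the pipe home in the clip, with the mouth at scene-crop (228,440) on the predicted dot and the jaw closed. The dish and ball are untouched, the bar running from (280,400) to (412,505). Next I refine the handle pose.

```bash
python3 - <<'E'
from h import *
from scipy.optimize import least_squares
for c,pp in(('scene',[(222.9,335),(260.4,382.1)]),('top',[(195+123/3.05,245+43/3.05),(195+185/3.05,245+208/3.05)])):
    q=[at_z(c,p,122) for p in pp];d=q[0]-q[1];print(c,np.round(q,1).tolist(),np.degrees(np.arctan2(d[1],d[0])),np.linalg.norm(d),(q[0]+q[1])/2)
# bright-pixel registration of bar in both: synth mask of bar top face vs image gradient
m=cv2.imread('pics/top0.png',0).astype(float);s=cv2.imread('pics/scene0.png',0).astype(float)
def edges(v):
    x,y,a=v;u=np.array([np.cos(a),np.sin(a)]);n=np.array([-u[1],u[0]]);f=0
    for c,im in(('top',m),('scene',s)):
        for t in np.arange(-60,61,2):
            def g(w):
                r,q=proj(c,[*(np.array([x,y])+t*u+w*n),122]);return cv2.getRectSubPix(im.astype(np.float32),(1,1),(float(q),float(r)))[0,0]
            f+=g(0)+g(3)+g(-3)-.5*g(8)-.5*g(-8)
        for e in(1,-1):
            def h(t):
                r,q=proj(c,[*(np.array([x,y])+e*t*u),122]);return cv2.getRectSubPix(im.astype(np.float32),(1,1),(float(q),float(r)))[0,0]
            f+=3*(h(62)-h(68))
    return -f
from scipy.optimize import minimize
for x0 in([578,122.5,np.radians(71)],[579,121,np.radians(70)]):
    r=minimize(edges,x0,method='Nelder-Mead',options=dict(initial_simplex=[x0,[x0[0]+3,*x0[1:]],[x0[0],x0[1]+3,x0[2]],[*x0[:2],x0[2]+.05]]))
    print(r.x[:2],np.degrees(r.x[2]),r.fun)
E
```

```text
scene [[557.5, 66.3, 122.0], [598.6, 184.6, 122.0]] -109.17128113561961 125.18635828005692 [578.01281486 125.46808412 122.        ]
top [[597.5, 183.3, 122.0], [556.7, 64.7, 122.0]] 71.03332579216935 125.38209232423856 [577.08136624 123.99602072 122.        ]
[578.56955393 125.1651014 ] 71.85268853676531 -56386.55078125
[578.33890874 124.52134896] 71.83024857976626 -56378.03515625
```

```bash
python3 - <<'E'
from h import *
rows([578.4,123.8,180],-18.6,5)
E
```

```text
[0.0051, 0.0344, -0.0] 2.19
[0.0051, 0.0344, -0.0013] 2.19
[0.0051, 0.0343, -0.0026] 2.19
[0.0051, 0.0342, -0.0039] 2.19
[0.0051, 0.034, -0.0053] 2.19
clock 11.125 eef [555.6 -46.8 205.4] zyaw -7.64 j1,j6 [-0.15  -0.016] F [ 0.1  0.1 -0.5] tilt [-2.4e-03  3.0e-04 -1.0e+00]
delta tool mm [ 25.4 172.1  -0. ] turn about tool x 10.96
```

Call:
step_arm(
  commands=[0.005,0.0344,0,2.19,0,0,0.05,0.005,0.0344,-0.0013,2.19,0,0,0.05,0.005,0.0343,-0.0026,2.19,0,0,0.05,0.005,0.0342,-0.0039,2.19,0,0,0.05,0.005,0.034,-0.0053,2.19,0,0,0.05],
)

```text
clock: 11.75
eef_pos: [578.6, 124.7, 180.3]
eef_rot: [-2.666, 1.569, -2.992]
wrist_force: [0.3, -0.1, 0.8]
finger_gap: 49.9
```

Call:
step_arm(
  commands=[0,0,0,0,0,0,0.05,0,0,0,0,0,0,0.05,0,0,0,0,0,0,0.05,0,0,0,0,0,0,0.05],
)

```text
clock: 12.25
eef_pos: [579.0, 123.0, 182.0]
eef_rot: [0.265, 1.571, -0.061]
wrist_force: [0.6, -0.0, -0.5]
finger_gap: 49.9
```

```bash
python3 - <<'E'
from h import *
plan([578.4,123.8,95],-18.6)
E
```

```text
clock 12.25 eef [579. 123. 182.] zyaw -18.64 j1,j6 [0.147 0.473] F [ 0.6 -0.  -0.5] tilt [ 1.e-04 -0.e+00 -1.e+00]
delta tool mm [87.   0.6 -0.9] turn about tool x -0.04
```

Call:
step_arm(
  commands=[0.025,0.0006,-0.0009,0,0,0,0.05,0.025,0,0,0,0,0,0.05,0,0,0,0,0,0,0.05],
)

```text
clock: 12.62
eef_pos: [577.6, 124.1, 130.6]
eef_rot: [-2.659, 1.568, -2.984]
wrist_force: [0.1, -0.1, 0.2]
finger_gap: 50.0
```

```bash
python3 - <<'E'
from h import *
plan([578.4,123.8,95],-18.6)
a=manip.camera('scene')[:,:,::-1];cv2.imwrite('pics/dish1.png',cv2.resize(a[160:300,290:430],None,fx=4,fy=4,interpolation=cv2.INTER_CUBIC))
E
```

```text
clock 12.625 eef [577.6 124.1 130.6] zyaw -18.61 j1,j6 [0.15  0.474] F [ 0.1 -0.1  0.2] tilt [-2.9e-03 -5.0e-04 -1.0e+00]
delta tool mm [35.6  0.1  1. ] turn about tool x -0.01
```

View pics/dish1.png

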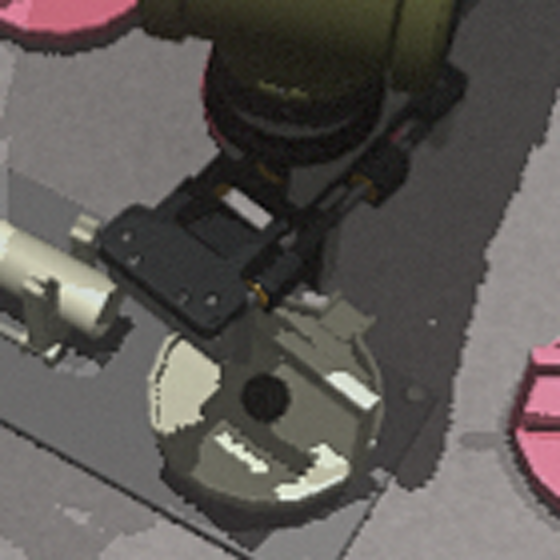

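The open fingers straddle the bar at about (270,330), over the middle of the dish, and the ball is at (265,397), centred. Next I go down and pinch.

Call:
step_arm(
  commands=[0.015,0,0,0,0,0,0.05,0.015,0,0,0,0,0,0.05,0.006,0,0,0,0,0,0.05,0,0,0,0,0,0,0.05],
  squeeze=10,
)

```text
clock: 13.18
eef_pos: [578.2, 124.5, 95.5]
eef_rot: [-2.684, 1.57, -3.008]
wrist_force: [-0.3, 0.5, 0.5]
finger_gap: 49.8
```

Call:
step_arm(
  commands=[0,0,0,0,0,0,0.03,0,0,0,0,0,0,0.02,0,0,0,0,0,0,0.014,0,0,0,0,0,0,0.01,0,0,0,0,0,0,0.005],
)

```text
clock: 13.8
eef_pos: [578.4, 124.5, 96.0]
eef_rot: [0.373, 1.571, 0.048]
wrist_force: [-0.8, 0.4, 1.2]
finger_gap: 10.0
```

```bash
python3 - <<'E'
from h import *
plan([578.4,123.8,95],-18.6)
E
```

```text
clock 13.8 eef [578.4 124.5  96. ] zyaw -18.59 j1,j6 [0.15  0.475] F [-0.8  0.4  1.2] tilt [ 2.e-04  0.e+00 -1.e+00]
delta tool mm [ 1.  -0.7  0.2] turn about tool x 0.01
```

Centred grip with hardly any side force. I'll firm up the grip, then lift gently.

Call:
step_arm(
  commands=[0,0,0,0,0,0,0.003,0,0,0,0,0,0,0.003,-0.001,0,0,0,0,0,0.003,-0.002,0,0,0,0,0,0.003,-0.003,0,0,0,0,0,0.003],
  squeeze=35,
)

```text
clock: 14.42
eef_pos: [578.2, 124.5, 101.9]
eef_rot: [-2.631, 1.57, -2.955]
wrist_force: [-0.7, 0.4, -1.5]
finger_gap: 9.5
```

Call:
step_arm(
  commands=[-0.004,0,0,0,0,0,0.003,-0.004,0,0,0,0,0,0.003,-0.005,0,0,0,0,0,0.003,-0.005,0,0,0,0,0,0.003,-0.005,0,0,0,0,0,0.003],
)

```text
clock: 15.05
eef_pos: [578.4, 124.5, 125.4]
eef_rot: [0.367, 1.571, 0.043]
wrist_force: [-0.5, 0.7, -1.3]
finger_gap: 9.7
```

Call:
step_arm(
  commands=[-0.004,0,0,0,0,0,0.003,-0.003,0,0,0,0,0,0.003,-0.002,0,0,0,0,0,0.003,-0.001,0,0,0,0,0,0.003,0,0,0,0,0,0,0.003],
)

```text
clock: 15.68
eef_pos: [578.3, 124.5, 134.9]
eef_rot: [-2.61, 1.571, -2.934]
wrist_force: [-1.0, -0.2, -2.0]
finger_gap: 9.5
```

```bash
python3 - <<'E'
from h import *
print(manip.read_state()['finger_gap'],manip.read_state()['moment'])
plan([578.4,123.8,134],82.25)
a=manip.camera('scene')[:,:,::-1];cv2.imwrite('pics/lift1.png',cv2.resize(a[140:300,240:420],None,fx=3.5,fy=3.5,interpolation=cv2.INTER_CUBIC))
E
```

```text
9.498511047338921 [-0.06431079  0.06494407 -0.02915296]
clock 15.675 eef [578.3 124.5 134.9] zyaw -18.59 j1,j6 [0.15  0.475] F [-1.  -0.2 -2. ] tilt [-1.e-04 -0.e+00 -1.e+00]
delta tool mm [ 0.9 -0.6  0.3] turn about tool x 79.16
```

View pics/lift1.png

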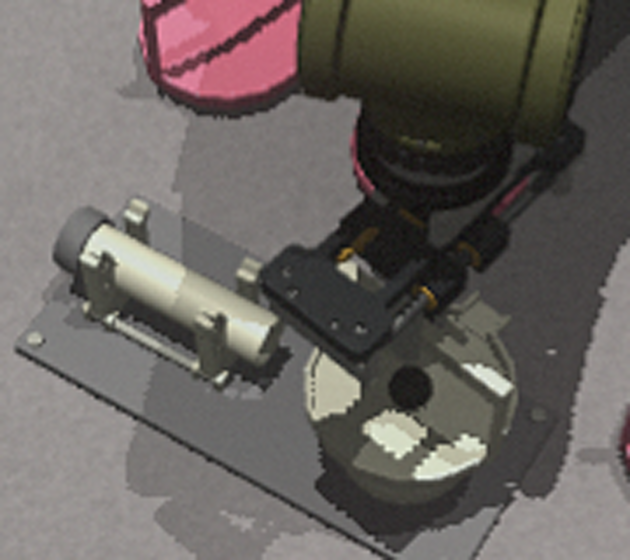

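The dish is lifted level, with the ball at (410,388) in the middle, the lip still to the side, and the pipe seated. Next is the turn: ramped, 101° counter-clockwise.

Call:
step_arm(
  commands=[0,0,0,-1,0,0,0.003,0,0,0,-2,0,0,0.003,0,0,0,-3,0,0,0.003,0,0,0,-4,0,0,0.003,0,0,0,-5,0,0,0.003],
)

```text
clock: 16.35
eef_pos: [578.3, 124.5, 134.9]
eef_rot: [-2.717, 1.571, -2.776]
wrist_force: [-0.5, -0.1, -2.5]
finger_gap: 9.8
```

Call:
step_arm(
  commands=[0,0,0,-5,0,0,0.003,0,0,0,-5,0,0,0.003,0,0,0,-5,0,0,0.003,0,0,0,-5,0,0,0.003,0,0,0,-5,0,0,0.003],
)

```text
clock: 16.98
eef_pos: [578.3, 124.5, 134.9]
eef_rot: [3.002, 1.571, -2.903]
wrist_force: [-0.1, -0.2, -2.1]
finger_gap: 9.4
```

Call:
step_arm(
  commands=[0,0,0,-5,0,0,0.003,0,0,0,-5,0,0,0.003,0,0,0,-5,0,0,0.003,0,0,0,-5,0,0,0.003,0,0,0,-5,0,0,0.003],
)

```text
clock: 17.6
eef_pos: [578.3, 124.5, 134.9]
eef_rot: [2.825, 1.571, -2.644]
wrist_force: [-0.7, -0.1, -2.3]
finger_gap: 9.7
```

Call:
step_arm(
  commands=[0,0,0,-5,0,0,0.003,0,0,0,-5,0,0,0.003,0,0,0,-5,0,0,0.003,0,0,0,-5,0,0,0.003,0,0,0,-5,0,0,0.003],
)

```text
clock: 18.23
eef_pos: [578.3, 124.5, 134.9]
eef_rot: [1.817, 1.571, 3.067]
wrist_force: [-0.3, -0.7, -1.2]
finger_gap: 9.5
```

Call:
step_arm(
  commands=[0,0,0,-4,0,0,0.003,0,0,0,-3,0,0,0.003,0,0,0,-2,0,0,0.003,0,0,0,-1.5,0,0,0.003,0,0,0,0,0,0,0.003],
)

```text
clock: 18.85
eef_pos: [578.4, 124.5, 135.0]
eef_rot: [-0.343, 1.571, 1.087]
wrist_force: [-0.2, 0.1, -2.6]
finger_gap: 9.7
```

Call:
step_arm(
  commands=[0,0,0,0,0,0,0.003,0,0,0,0,0,0,0.003,0,0,0,0,0,0,0.003,0,0,0,0,0,0,0.003],
)

```text
clock: 19.35
eef_pos: [578.3, 124.5, 134.9]
eef_rot: [2.423, 1.571, -2.431]
wrist_force: [0.3, 0.5, -2.2]
finger_gap: 9.5
```

```bash
python3 - <<'E'
from h import *
s=manip.read_state();print(s['finger_gap'],s['qd'].round(3))
plan([578.4,123.8,134],82.25)
ex=np.array([.1348,.9909]);C=s['eef_pos'][:2]
c=manip.camera('scene')[:,:,::-1]
c0,r0,S=240,140,3.5
b=cv2.resize(c[140:300,240:420],None,fx=S,fy=S,interpolation=cv2.INTER_CUBIC)
h=s['eef_pos'][2]+18.8-90
for p in([*(C-76*ex),h+17],[*C,h+21]):
    r,q=proj('scene',p);v=(int((q-c0+.5)*S),int((r-r0+.5)*S));print(v);cv2.circle(b,v,2,(0,0,255),-1)
cv2.imwrite('pics/end1.png',b)
E
```

```text
9.476150598697515 [-0.001 -0.     0.001 -0.002 -0.    -0.003]
clock 19.35 eef [578.3 124.5 134.9] zyaw 81.91 j1,j6 [ 0.15  -1.279] F [ 0.3  0.5 -2.2] tilt [-0. -0. -1.]
delta tool mm [ 0.9 -0.2 -0.7] turn about tool x -0.34
(300, 331)
(409, 387)
```

View pics/end1.png

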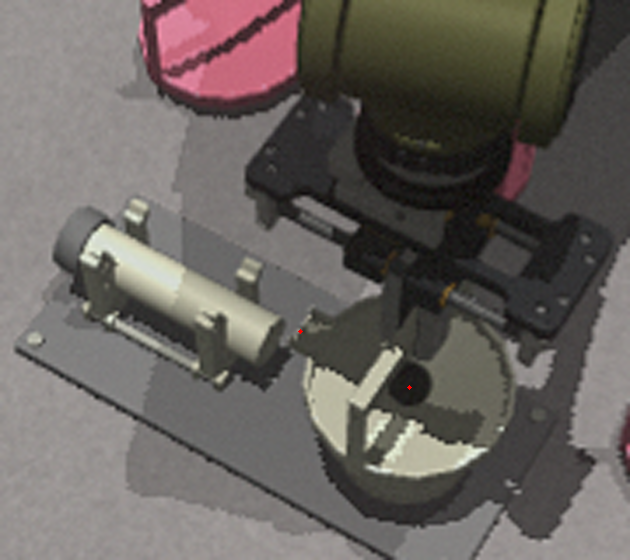

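The lip at (303,331) points at the pipe mouth (270,340) with a clear gap. The ball at (410,387) sits on the predicted middle, and the dish is level. Handing in.

```bash
python3 -c "
from h import *
print(manip.sign_off())"
```

```text
the job is handed in; nothing more can be done
None
```

The job is done and handed in at about 19.4 s of the 67 s limit. Sign-off gives no verdict, so the result rests on my own checks.

- **Pipe:** I gripped it mid-length and pushed it down past the jaw. The force rose and then dropped as it snapped in, and I pressed it onto the fork floor with about 20 N before letting go. Afterwards the scene view showed the mouth on its predicted pixel, facing the stand, with the jaw closed.
- **Dish:** I pinched the bar with about 1 N of side force, lifted it about 39 mm and turned it 100.5° counter-clockwise. The last check showed the lip pointing at the pipe mouth, within about 0.35° (0.006 rad) of my target by the arm's own reading. The dish was level, the ball sat on the predicted middle, the arm was still and the grip was holding.
- **Disagreement:** the handle in the pictures came out 2–4 mm from where the jig fit put the stand centre. I worked from the picture. This is well inside the 30 mm tolerance.
- **Not checked:** I did not measure the bystanders again at the end. The arm's path kept clear of them and no unexpected forces showed.

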